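# Press the push nut onto the trolley wheel's axle

### The arm

A 6-joint arm with a two-finger parallel gripper is mounted at the origin on the work surface. World frame = base frame: x ahead of the robot, y to its left, z up, the work surface at z = 0. Lengths are in m, angles in rad, forces in N, time in s.
With the tool pointing down it reaches from about 0.35 to 0.725 m from the base axis. Payload 4.3 kg.
Tool frame: the origin (TCP) lies at the centre of the arm's flange, where the gripper is bolted on; the fingertips stand 173 mm ahead of it and the grasp point (between the pads) lies 155 mm ahead of it; y points along the fingers, z is the direction in which the jaws open and shut, and the axes are right-handed (so a half turn about y gives the same grasp; the last joint's range is limited). The gripper opens to 85 mm and grips with 20 to 120 N. Pads are 22 mm wide; open, the fingers measure 114 mm over their backs; the gripper's body (76 mm by 85 mm) begins 54 mm behind the grasp point. The pads swing forward as they close: fully open they stand 13 mm farther back than shut.
Start: joints at [-1.279, 0.377, 0.081, 1.274, 0, 1.46], TCP at [0.225, -0.529, 0.405] pointing down, gripper open.
Joint ranges: [-2.72, 2.72], [-0.84, 1.66], [-1.02, 1.22], [-1.77, 2.12], [-1.37, 1.28], [-3.14, 3.14]. Speed limits (rad/s): [2.57, 2.57, 3.14, 3.14, 3.14, 3.14].

### API

Orientations are given as a unit quaternion [x, y, z, w].
In Python, from plant import arm, optics gives the robot as it stands.
- The arm moves only by the tool drive_tool, never from a script. Its argument "deltas" is one flat list of numbers, 7 for each row, row after row: the turn, a rotation vector about the world's x, y, z in rad, then the shift along the world's x, y, z in cm, then the opening, from -1 (shut) to 1 (fully open), so that 0 is half open. In form: [ax, ay, az, dx, dy, dz, claw, ax, ay, az, dx, dy, dz, claw, ...]. A call has 1 to 12 rows; each row shifts and turns the pose as measured when the row begins; what a row does not reach is not made up. A row lasts 1/8 s, in which the tool goes at most 62.5 mm and 10.7 degrees, less where a joint would pass 70% of its speed; a pose out of reach is approached as far as the arm can. A call is refused whole if a number of a shift passes 6.25 or a number of a turn 0.188, either way. A call with a gripper value outside its range is refused whole. The fingers move at their own pace and stop on an object; "grip_force" is the grip in N (left out, the last holds). Time passes only in rows, so rows that do not move let the fingers close. It gives the time, the measured TCP pose, the force and the opening at its end, in the units of the state.
- arm.observe(): the state, without advancing time (a new reading comes with each control period).
- optics.read_camera(name): name is "scene" or "side" or "wrist"; returns a dict with "img" (384x512x3 uint8, red, green, blue), "fovy" (degrees; the focal length in pixels is half the picture's height over the tangent of half this angle, whatever the lens; pixels are square), "cx", "cy" (the principal point, pixels), "eye" and "attitude" of the camera in the world; the wrist camera has in their place "T_tool_cam" (4x4, takes a point from camera to tool coordinates, whose origin is the TCP and whose axes are the tool frame's). Camera axes: x right, y up, looking along -z (the intrinsics and any distortion apply to the point x, -y, -z); pixel columns grow to the right and rows downward; lengths in m; the calibration is good to about 2 mm. A picture is of the moment at which its call begins: read the wrist's pose just before it. There is no depth.
- arm.hand_in(): hands the job in, once; it reports no verdict.
The state is a dict: "clock": time; "joint_positions": joint angles; "dq": joint speeds; "joint_torque": joint torques, N m; "eef_pos": TCP position; "eef_rot": TCP orientation; "contact_force": force on the tool from outside, world axes, zero at the start; "wrist_torque": the same for the moment, N m; "finger_gap": finger opening in m.
Only numpy, scipy, OpenCV 4.12 (cv2) and the standard library are available. Lean on these libraries where they do the work, as an engineer would, in place of code of your own. Each camera call takes 0.05 s, during which the arm holds its last target. There are 200 camera calls.

### The job

Release the safety catch of the lever press, then pull its handle down so that the ram pushes the toothed push nut down the plain axle until it is tight against the wheel and its spring washer is squeezed; feel for that point and do not keep forcing it once it has stopped. Then let the handle come back up. Work the nut only with the press, never touch it with the gripper, and do not knock over the glass jar or the glue bottle beside the press.

Things in the scene. Friction and masses are not known exactly. Their poses are not given: they have to be found in the camera images.
- press: Two-post lever press fixed to the bench: base plate 200 x 270 x 25 mm, posts 190 mm apart, grey head 80 x 230 x 70 mm, top 255 mm above the bench. Origin: centre of the base's underside, under axle and ram; z up. Lever on its own -x side (facing the robot, turned up to 0.2 rad either way); handle and catch stick out at its own -y end. Upright axle: 16 mm plain steel, tip 128 mm above the bench.
- ram_end (a point): Centre of the ram's lower end: hollow steel tube, 38 mm outside, 22 mm bore, that goes over the axle's tip. 140 mm above the bench at the start; goes straight down 60 mm per rad of the lever.
- lever_pivot (a point): Point on the lever's level pivot axis, which runs along the press's own x; 220 mm above the bench, 100 mm to the press's -x side of its centre, in line with the middle of the handle grip.
- handle (a point): Middle of the handle grip: level wooden bar, 22 mm thick, 90 mm long, along the press's own x, at the lever's end, 220 mm from the pivot axis. At the start it is on the press's -y side of the pivot, 0.52 rad above level (330 mm above the bench). Push it down from above along its arc, no grasp needed; a spring carries it back up.
- lever (a joint): Lever angle, rad: 0 up (rest), grows as the handle goes down, at most 1.2. Ram meets nut at about 0.42. Push needed at the handle: about 1 N at the top to 3 N near the bottom for the spring, plus 3 to 8 N to drive the nut; at the spring washer it rises by up to 5 N more over the washer's 5 mm, then it is solid.
- catch_knob (a point): On the stem of the catch's upright knob (stem 16 mm thick, ball 22 mm; point 11 mm below the ball's centre, 312 mm above the bench). Catch: 14 mm slide bolt along the press's own x; its far end blocks the lever bar, which passes 105 mm to the -x side of the knob. Slide it 40 mm to the press's +x (away from the robot) to its stop to free the lever; about 3 N; it stays put.
- catch (a joint): Catch travel, m: 0 engaged under the lever bar, 0.04 fully withdrawn; the lever is clear from 0.026.
- nut: Toothed steel push nut: round flange 62 mm across, 5 mm thick, boss 42 mm across, 10 mm tall in all, four sprung teeth in the bore. Origin: centre of its underside; z up. Starts squarely on the cone at the axle's tip, underside about 105 mm above the bench.
- wheel: Pine trolley wheel flat on the base round the axle, 133 mm across, 33 mm thick, 48 mm hub. Origin: centre of its underside, 25 mm above the bench; z up. A brass spacer stands out of the hub with a bowed spring washer (46 mm) on it; the washer's top is 68 to 86 mm above the bench, different every time and not reported; it yields 5 mm (3 N per mm), then it is solid.
- jar: Glass screw-top jar, 70 mm across, 100 mm tall, loose beyond the press (its +x side). Origin: centre of its underside; z up.
- bottle: White plastic glue bottle, 60 mm across, 170 mm tall, loose beside the press at its +y end. Origin: centre of its underside; z up.
Mind the look-alikes: they are no part of the job. Leave any blue or green look-alike of the nut alone.

How it is judged:
On the way, in this order (a step that is already met when the one before it is completed fails the run):
1. the safety catch is withdrawn while the lever is still up (value of joint catch above 0.026 m and value of joint lever below 0.08 rad), for 0.1 s.
2. with the lever down, the nut is pressed against the wheel's washer (value of joint lever above 0.5 rad and contact force between nut and wheel above 6 N), for 0.1 s.
At the end, for the whole second after the job is handed in: The nut grips the axle by itself and keeps the wheel's spring washer squeezed with more than 3 N, level within 0.1 rad, centred within 4 mm of the wheel's axis and at rest; the lever is back up (under 0.12 rad) and still (contact force between nut and wheel above 3 N and angle between nut's own z axis and vertical below 0.1 rad and horizontal distance between nut and wheel below 0.004 m and linear speed of nut below 0.02 m/s and value of joint lever below 0.12 rad and velocity of joint lever below 0.1 rad/s); the robot touches nothing.
It fails at once if the nut is forced on against the wheel with more than 120 N (contact force between nut and wheel above 120 N).
It fails at once if the robot touches the nut (contact force between nut and the fingers above 1 N or contact force between nut and the arm above 1 N).
It fails at once if the jar is knocked over (angle between jar's own z axis and vertical above 0.5 rad).
It fails at once if the bottle is knocked over (angle between bottle's own z axis and vertical above 0.5 rad).
It also fails if it takes over 69 s, if anything falls off the work surface, if the arm or the gripper's body presses on something with over 40 N, if the wrist force passes 120 N, or if a joint passes its speed limit or range.

## Working session

There is one attempt and no reset: what is moved stays moved. The work goes in short steps, Python scripts to look and compute and a tool call to move; the robot and the scene stay as the last step left them, time stands still between calls to the robot, and variables do not carry over. Pictures are saved under pics/ and viewed, about 8 in all and at most 12, crops included, and the job is handed in when it is done.

Besides the shell and the picture viewer there is one more tool, called after "Call:" as name(argument=value, ...), one argument or row to a line, values as JSON. drive_tool: Moves the arm, as the interface text tells. Its arguments: {"type":"object","properties":{"deltas":{"type":"array"},"grip_force":{"type":"number"}},"required":["deltas"]}

```bash
mkdir -p pics; cat > h.py <<'E'
import numpy as np, cv2
from scipy.spatial.transform import Rotation as R
from plant import arm, optics
def cam(n):
    s=arm.observe(); c=optics.read_camera(n); return c,s
def save(c,f): cv2.imwrite('pics/'+f,c['img'][:,:,::-1])
E
python3 - <<'E'
from h import *
for n in ['scene','side']:
    c,s=cam(n); save(c,n+'0.png'); np.save(n+'.npy',c['img'])
    print(n,{k:v for k,v in c.items() if k!='img'})
print(s)
a=cv2.imread('pics/scene0.png');b=cv2.imread('pics/side0.png')
E
```

```text
scene {'fovy': 52.20333537574389, 'cx': 248.65722891648943, 'cy': 191.3758353616145, 'eye': array([1.34096647, 0.2176592 , 0.65729663]), 'attitude': array([0.31968166, 0.37979087, 0.655047  , 0.56962791])}
side {'fovy': 51.3598330222182, 'cx': 252.03033943462532, 'cy': 189.27908638763893, 'eye': array([0.34990128, 0.73823095, 0.69050083]), 'attitude': array([-0.07990064,  0.46348924,  0.87226906, -0.13394139])}
{'clock': 0.05, 'joint_positions': array([-1.27929122e+00,  3.78026928e-01,  7.96656485e-02,  1.27439741e+00,
       -5.39050615e-06,  1.46049341e+00]), 'dq': array([-1.49147017e-03,  6.36908695e-05, -3.49355986e-04,  1.20541464e-03,
        1.23274000e-03,  2.04006668e-03]), 'joint_torque': array([ 6.38453766e-04, -4.65113783e+01,  2.70860946e+01,  1.27695972e-02,
       -2.68316180e-04, -5.60131738e-06]), 'eef_pos': array([ 0.22479023, -0.52891686,  0.40379656]), 'eef_rot': array([-0.14117147,  0.69357489, -0.69219333,  0.14104213]), 'contact_force': array([ 0.91874933, -0.70656507, -0.53333765]), 'wrist_torque': array([-0.00888518,  0.01316009,  0.02159723]), 'finger_gap': 0.08505023284471283}
```

View pics/scene0.png

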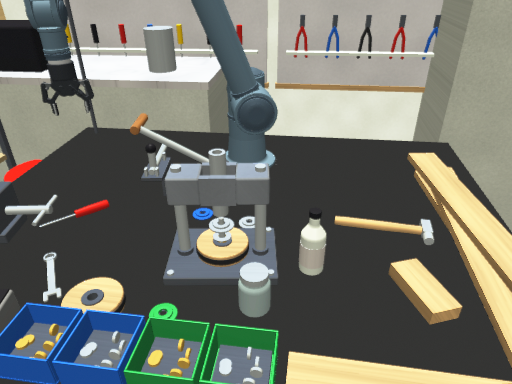

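View pics/side0.png

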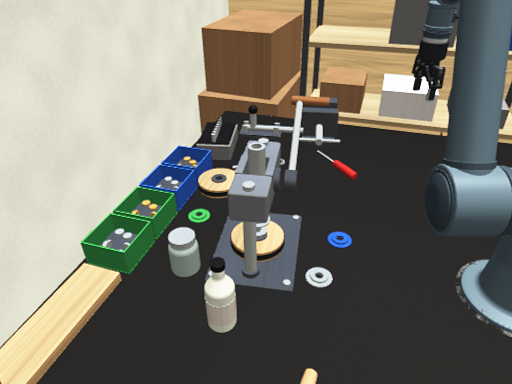

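Scene shows the press at about (222,215), with the orange handle at (140,124) and the black catch knob at (151,149). The side view shows the handle at (313,101), the knob at (253,110), and the base plate from about (215,278) to (300,215).

Look-alikes:
- For the handle: the hammer handle at scene (380,225) and the red screwdriver at (90,210). 
- For the knob: the bottle's black cap at (315,215).
- For the nut: blue (203,213), green (163,313) and grey (248,222) rings.

I choose the handle and knob at the press's -y end.

```bash
python3 - <<'E'
import numpy as np,cv2
a=np.load('scene.npy');b=np.load('side.npy')
A=cv2.resize(a[105:195,110:190],None,fx=5,fy=5,interpolation=2)
B=cv2.resize(b[85:175,235:345],None,fx=4,fy=5*0.8,interpolation=2)
B=cv2.copyMakeBorder(B,0,450-B.shape[0],0,800-400-B.shape[1] if B.shape[1]<400 else 0,0)[:, :400+40]
im=np.hstack([A,B])[:, :800];cv2.imwrite('pics/crop.png',im[:,:,::-1])
for n,i in (('scene',a),('side',b)):
    h=cv2.cvtColor(i,cv2.COLOR_RGB2HSV)
    m=((h[...,0]>4)&(h[...,0]<14)&(h[...,1]>140)&(h[...,2]>60)).astype(np.uint8)
    k,l,s,c=cv2.connectedComponentsWithStats(m)
    for j in range(1,k):
        if s[j,4]>40:print(n,'handle',s[j],c[j])
    m=(h[...,2]<45).astype(np.uint8)
    k,l,s,c=cv2.connectedComponentsWithStats(m)
    for j in range(1,k):
        if 25<s[j,4]<300:print(n,'dark',s[j],c[j])
E
```

```text
scene dark [91 24  8 19 72] [94.45833333 32.77777778]
scene dark [359  27  12  24  81] [365.71604938  38.64197531]
scene dark [145 144  11   9  70] [150.25714286 148.71428571]
scene dark [309 211  13   8  66] [315.03030303 215.06060606]
scene dark [197 247  52  18 185] [222.9027027  259.02162162]
scene dark [115 295  11  17  52] [121.26923077 304.73076923]
side handle [291  92  38  14 290] [311.21034483 100.48965517]
side dark [318   0   5  25  69] [319.92753623  11.39130435]
side dark [303  15   6  34  69] [304.85507246  32.55072464]
side dark [423  31  11   6  35] [427.34285714  33.74285714]
side dark [313  48   7  41 112] [315.85714286  67.83035714]
side dark [301  50   4  27  37] [302.27027027  62.83783784]
side dark [506  84   6  23  44] [508.54545455  96.13636364]
side dark [249 105   8   9  55] [252.4 109.4]
side dark [300 112  38  25 291] [318.73195876 122.33676976]
side dark [257 115  37  11 278] [273.88489209 120.27697842]
side dark [231 242  13  15  48] [237.3125 251.    ]
side dark [257 243  27  17 102] [269.41176471 254.19607843]
side dark [298 366  22  18  68] [309.22058824 373.41176471]
```

View pics/crop.png

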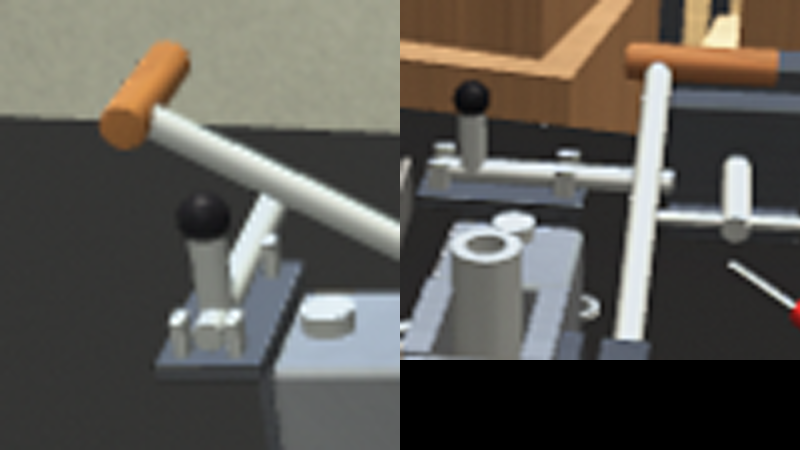

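The crop confirms the choice. The ball is at scene (150.6,148.4) and side (253,109.5). The handle ends are at scene (136,129) and (144,117), and side (293,100.5) and (329,102).

```bash
cat >> h.py <<'E'
CAL={'scene':(52.20333537574389,248.65722891648943,191.3758353616145,[1.34096647,0.2176592,0.65729663],[0.31968166,0.37979087,0.655047,0.56962791]),
'side':(51.3598330222182,252.03033943462532,189.27908638763893,[0.34990128,0.73823095,0.69050083],[-0.07990064,0.46348924,0.87226906,-0.13394139])}
def ray(n,p):
    f,cx,cy,e,q=CAL[n]; F=192/np.tan(np.radians(f)/2)
    d=R.from_quat(q).apply([(p[0]-cx)/F,-(p[1]-cy)/F,-1]); return np.array(e),d/np.linalg.norm(d)
def tri(p,q):
    a,d=ray('scene',p);b,e=ray('side',q)
    t=np.linalg.lstsq(np.c_[d,-e],b-a,rcond=None)[0]
    x,y=a+t[0]*d,b+t[1]*e; return (x+y)/2,np.linalg.norm(x-y)
def plane(n,p,z):
    a,d=ray(n,p); return a+d*(z-a[2])/d[2]
E
python3 - <<'E'
from h import *
np.set_printoptions(precision=4,suppress=True)
for n,p,q in [('ball',(150.6,148.4),(253,109.5)),('h+x',(136,129.5),(293,100.5)),('h-x',(144.5,117.5),(329,102)),('tubetop',(217.5,152),(256.5,146))]: print(n,*tri(p,q))
print('scene ball@.323',plane('scene',(150.6,148.4),.323),'side',plane('side',(253,109.5),.323))
# base plate top outline, dark slate
for n in CAL:
    i=np.load(n+'.npy'); h=cv2.cvtColor(i,cv2.COLOR_RGB2HSV); x=(222,262) if n=='scene' else (270,265)
    print(n,i[x[1],x[0]],i[225,180] if n=='scene' else i[225,285],i[x[1]+18,x[0]])
c={'scene':[(166,278),(277,277)],'side':[(301,214),(286,283)]}
for n in c: print(n,[plane(n,p,.025) for p in c[n]])
E
```

```text
ball [ 0.6254 -0.1016  0.3217] 0.0019410858444188607
h+x [ 0.5442 -0.1658  0.3288] 0.0010244696402424665
h-x [ 0.4598 -0.1791  0.3278] 0.0032730967419573953
tubetop [0.5761 0.0295 0.2983] 0.0027287188865795235
scene ball@.323 [ 0.6301 -0.0991  0.323 ] side [ 0.6249 -0.101   0.323 ]
scene [31 30 29] [127 131 124] [62 64 66]
side [ 92  98 112] [ 98 105 119] [ 93 100 114]
scene [array([ 0.6954, -0.081 ,  0.025 ]), array([0.6581, 0.1739, 0.025 ])]
side [array([ 0.4992, -0.1244,  0.025 ]), array([0.4781, 0.1308, 0.025 ])]
```

```bash
python3 - <<'E'
from h import *
s=arm.observe(); M=R.from_quat(s['eef_rot']).as_matrix(); print(M.round(3)); 
yaw=.145
z=M[:,2]; a=np.arctan2(z[1],z[0]); 
print('turn so tool z along press y:',[(yaw+np.pi/2+k*np.pi-a+np.pi)%(2*np.pi)-np.pi for k in (0,1)])
print('to press start', np.array([.585,-.107,.56])-s['eef_pos'])
E
```

```text
[[-0.92  -0.001  0.391]
 [-0.391  0.002 -0.92 ]
 [-0.    -1.    -0.002]]
turn so tool z along press y: [np.float64(2.884762254434704), np.float64(-0.2568303991550902)]
to press start [0.36020713 0.42194981 0.15615738]
```

Call:
drive_tool(
  deltas=[0,0,0,0,0,5.2,-1,0,0,0,0,0,5.2,-1,0,0,0,0,0,5.2,-1,0,0,-0.03,4,4.7,0,-1,0,0,-0.03,4,4.7,0,-1,0,0,-0.03,4,4.7,0,-1,0,0,-0.03,4,4.7,0,-1,0,0,-0.03,4,4.7,0,-1,0,0,-0.03,4,4.7,0,-1,0,0,-0.03,4,4.7,0,-1,0,0,-0.03,4,4.7,0,-1],
  grip_force=40,
)

```text
clock: 1.48
eef_pos: [0.5462, -0.1469, 0.5576]
eef_rot: [-0.051, 0.709, -0.701, 0.051]
contact_force: [0.2, -0.9, 1.0]
finger_gap: -0.0001
```

Call:
drive_tool(
  deltas=[0,0,0,2,2,0,-1,0,0,0,1.5,2,0,-1,0,0,0,0,0,0,-1],
)

```text
clock: 1.85
eef_pos: [0.5847, -0.1013, 0.5547]
eef_rot: [-0.055, 0.71, -0.7, 0.052]
contact_force: [-1.3, 0.6, 0.4]
finger_gap: 0.0002
```

```bash
python3 - <<'E'
from h import *
s=arm.observe(); M=R.from_quat(s['eef_rot']).as_matrix(); print(M.round(3),s['eef_pos']); print('tool z yaw',np.arctan2(M[1,2],M[0,2])+np.pi/2)
a,_=cam('scene');b,_=cam('side')
A=cv2.resize(a['img'][90:200,100:200],None,fx=4,fy=4,interpolation=2)
B=cv2.resize(b['img'][65:175,225:325],None,fx=4,fy=4,interpolation=2)
cv2.imwrite('pics/c2.png',np.hstack([A,B])[:,:,::-1])
E
```

```text
[[-0.989 -0.005  0.15 ]
 [-0.15   0.013 -0.989]
 [ 0.003 -1.    -0.013]] [ 0.58465154 -0.10127947  0.55474941]
tool z yaw 0.15087643885701296
```

View pics/c2.png

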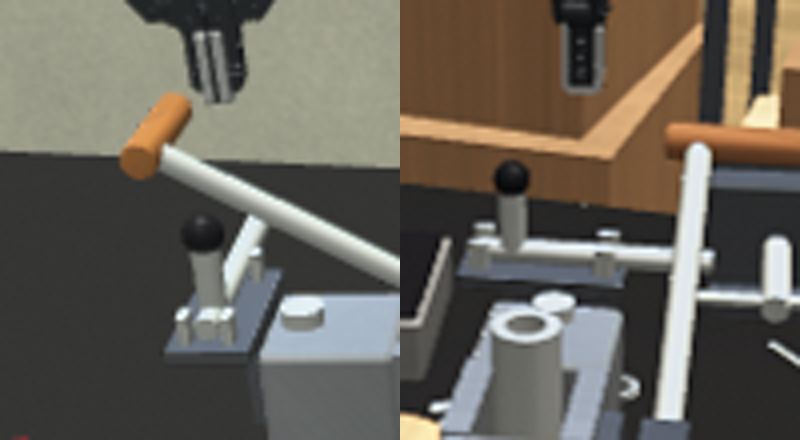

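The closed fingers are at crop (210,90) and (583,85), above the gap on the robot side of the knob (203,232) and (512,178). The next move lowers them there.

Call:
drive_tool(
  deltas=[0,0,0,0,-0.3,-2.6,-1,0,0,0,0,-0.3,-2.6,-1,0,0,0,0,0,-2.6,-1,0,0,0,0,0,0,-1,0,0,0,1,0.15,0,-1,0,0,0,1,0.15,0,-1,0,0,0,1,0.15,0,-1],
)

```text
clock: 2.82
eef_pos: [0.6116, -0.1101, 0.4808]
eef_rot: [-0.049, 0.708, -0.703, 0.05]
contact_force: [-3.0, -0.1, -3.4]
finger_gap: -0.0002
```

Call:
drive_tool(
  deltas=[0,0,0,0.8,0.12,0,-1,0,0,0,0.8,0.12,0,-1],
)

```text
clock: 3.08
eef_pos: [0.6283, -0.108, 0.4816]
eef_rot: [-0.049, 0.708, -0.703, 0.049]
contact_force: [-3.6, -0.4, -3.0]
finger_gap: 0.0001
```

Call:
drive_tool(
  deltas=[0,0,0,0.8,0.12,0,-1,0,0,0,0.8,0.12,0,-1],
)

```text
clock: 3.32
eef_pos: [0.6452, -0.1056, 0.4816]
eef_rot: [-0.049, 0.708, -0.703, 0.049]
contact_force: [-2.7, -0.6, -1.3]
finger_gap: -0.0001
```

Call:
drive_tool(
  deltas=[0,0,0,0.6,0.1,0,-1],
)

```text
clock: 3.45
eef_pos: [0.6497, -0.1048, 0.4815]
eef_rot: [-0.052, 0.707, -0.703, 0.046]
contact_force: [-19.8, -2.9, 6.2]
finger_gap: -0.0002
```

Call:
drive_tool(
  deltas=[0,0,0,0.6,0.1,0,-1],
)

```text
clock: 3.58
eef_pos: [0.652, -0.1043, 0.4815]
eef_rot: [-0.056, 0.707, -0.704, 0.041]
contact_force: [-26.2, -3.7, 7.1]
finger_gap: -0.0002
```

The catch is at its stop: 26 N, after about 46 mm of tool travel since the knob estimate. Next I back off, lift, and go above the handle.

Call:
drive_tool(
  deltas=[0,0,0,-1.5,-0.2,0,-1,0,0,0,-1.5,-0.2,0,-1,0,0,0,0,0,4,-1,0,0,0,0,0,4,-1,0,0,0,-4.5,-2,0,-1,0,0,0,-4.5,-2,0,-1,0,0,0,-4,-2.5,0,-1,0,0,0,0,0,0,-1],
)

```text
clock: 4.58
eef_pos: [0.4959, -0.1755, 0.563]
eef_rot: [-0.052, 0.706, -0.705, 0.046]
contact_force: [-0.5, -0.2, 0.8]
finger_gap: 0.0
```

```bash
python3 - <<'E'
from h import *
s=arm.observe(); M=R.from_quat(s['eef_rot']).as_matrix(); print(M.round(3),s['eef_pos'],s['contact_force'])
a,_=cam('scene');b,_=cam('side')
A=cv2.resize(a['img'][90:200,100:200],None,fx=4,fy=4,interpolation=2)
B=cv2.resize(b['img'][65:175,235:335],None,fx=4,fy=4,interpolation=2)
cv2.imwrite('pics/c3.png',np.hstack([A,B])[:,:,::-1])
E
```

```text
[[-0.99  -0.009  0.139]
 [-0.139  0.001 -0.99 ]
 [ 0.008 -1.    -0.002]] [ 0.49588988 -0.17551669  0.56296616] [-0.48561196 -0.23992609  0.78826326]
```

View pics/c3.png

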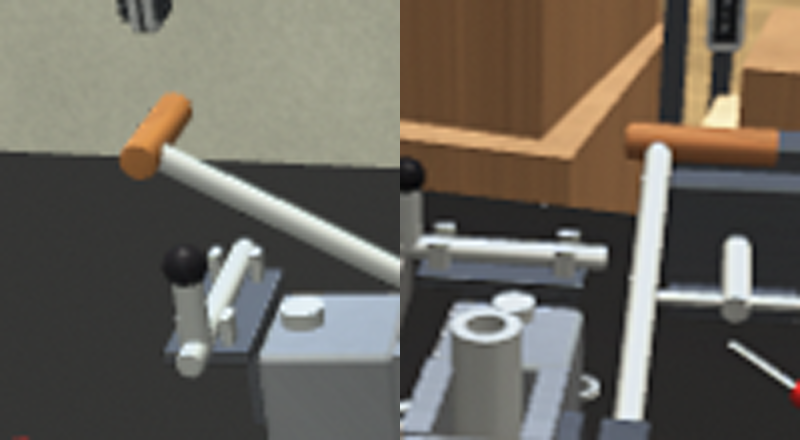

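The catch is withdrawn: the bolt's end at crop (600,255) is clear of the lever bar, and the lever is still up. The fingers are over the handle at (725,40). Next I push down along the arc.

Call:
drive_tool(
  deltas=[0,0,0,-0.6,0,-2.5,-1,0,0,0,0,0,-2,-1,0,0,0,0,-0.5,-1.3,-1,0,0,0,0.1,-0.6,-1.3,-1,0,0,0,0.1,-0.6,-1.3,-1,0,0,0,0.1,-0.5,-1.3,-1],
)

```text
clock: 5.42
eef_pos: [0.5008, -0.1965, 0.4643]
eef_rot: [0.052, -0.705, 0.706, -0.052]
contact_force: [-1.3, 1.5, 1.5]
finger_gap: -0.0001
```

Call:
drive_tool(
  deltas=[0,0,0,0.1,-0.4,-1.3,-1,0,0,0,0,-0.2,-1.3,-1],
)

```text
clock: 5.68
eef_pos: [0.5021, -0.2037, 0.4366]
eef_rot: [0.051, -0.704, 0.706, -0.052]
contact_force: [0.4, -2.5, 1.9]
finger_gap: 0.0
```

Call:
drive_tool(
  deltas=[0,0,0,-0.3,0.1,-0.8,-1,0,0,0,-0.3,0.1,-0.8,-1],
)

```text
clock: 5.92
eef_pos: [0.4964, -0.2021, 0.4196]
eef_rot: [0.051, -0.704, 0.706, -0.053]
contact_force: [0.7, 0.2, 2.1]
finger_gap: 0.0001
```

Call:
drive_tool(
  deltas=[0,0,0,-0.2,0.1,-0.8,-1,0,0,0,-0.2,0.1,-0.8,-1],
)

```text
clock: 6.18
eef_pos: [0.4931, -0.2004, 0.4044]
eef_rot: [0.049, -0.703, 0.708, -0.055]
contact_force: [2.7, -2.5, 5.5]
finger_gap: 0.0002
```

Call:
drive_tool(
  deltas=[0,0,0,0,0.1,-0.8,-1,0,0,0,0,0.1,-0.8,-1],
)

```text
clock: 6.42
eef_pos: [0.4928, -0.1992, 0.3893]
eef_rot: [0.048, -0.701, 0.71, -0.055]
contact_force: [-0.2, -3.8, 5.2]
finger_gap: 0.0001
```

Call:
drive_tool(
  deltas=[0,0,0,0,0.1,-0.6,-1,0,0,0,0,0.1,-0.6,-1],
)

```text
clock: 6.68
eef_pos: [0.4927, -0.1977, 0.3773]
eef_rot: [0.048, -0.7, 0.711, -0.055]
contact_force: [-0.7, -3.2, 4.5]
finger_gap: 0.0001
```

Call:
drive_tool(
  deltas=[0,0,0,0,0.1,-0.5,-1,0,0,0,0,0.1,-0.5,-1],
)

```text
clock: 6.92
eef_pos: [0.4925, -0.1957, 0.3669]
eef_rot: [0.048, -0.7, 0.711, -0.055]
contact_force: [-0.7, -2.4, 5.1]
finger_gap: 0.0003
```

Call:
drive_tool(
  deltas=[0,0,0,0,0.1,-0.5,-1,0,0,0,0,0.1,-0.5,-1],
)

```text
clock: 7.18
eef_pos: [0.4924, -0.1937, 0.3562]
eef_rot: [0.048, -0.699, 0.711, -0.055]
contact_force: [-0.7, -3.4, 4.7]
finger_gap: 0.0002
```

Call:
drive_tool(
  deltas=[0,0,0,0,0.15,-0.4,-1,0,0,0,0,0.15,-0.4,-1],
)

```text
clock: 7.42
eef_pos: [0.4924, -0.1904, 0.3475]
eef_rot: [0.048, -0.699, 0.711, -0.054]
contact_force: [0.3, -2.2, 5.0]
finger_gap: 0.0001
```

Call:
drive_tool(
  deltas=[0,0,0,0,0.15,-0.4,-1,0,0,0,0,0.15,-0.4,-1],
)

```text
clock: 7.68
eef_pos: [0.4924, -0.1871, 0.339]
eef_rot: [0.048, -0.699, 0.711, -0.054]
contact_force: [-1.1, -2.9, 4.7]
finger_gap: -0.0003
```

Call:
drive_tool(
  deltas=[0,0,0,0,0.15,-0.4,-1,0,0,0,0,0.15,-0.4,-1],
)

```text
clock: 7.92
eef_pos: [0.4923, -0.1838, 0.3304]
eef_rot: [0.048, -0.7, 0.711, -0.054]
contact_force: [-0.3, -1.6, 5.5]
finger_gap: -0.0
```

Call:
drive_tool(
  deltas=[0,0,0,0,0.15,-0.4,-1,0,0,0,0,0.15,-0.4,-1],
)

```text
clock: 8.18
eef_pos: [0.4921, -0.1806, 0.3218]
eef_rot: [0.048, -0.7, 0.711, -0.054]
contact_force: [-0.7, -2.8, 5.7]
finger_gap: -0.0
```

Call:
drive_tool(
  deltas=[0,0,0,0,0.05,-0.4,-1,0,0,0,0,0.05,-0.4,-1],
)

```text
clock: 8.43
eef_pos: [0.4917, -0.1782, 0.313]
eef_rot: [0.049, -0.701, 0.709, -0.055]
contact_force: [-0.9, 0.2, 6.0]
finger_gap: 0.0002
```

Call:
drive_tool(
  deltas=[0,0,0,0,0.05,-0.4,-1,0,0,0,0,0.05,-0.4,-1],
)

```text
clock: 8.68
eef_pos: [0.4913, -0.1756, 0.3046]
eef_rot: [0.049, -0.703, 0.708, -0.055]
contact_force: [-1.3, -0.4, 8.5]
finger_gap: -0.0003
```

Call:
drive_tool(
  deltas=[0,0,0,0,0.15,-0.4,-1,0,0,0,0,0.15,-0.4,-1],
)

```text
clock: 8.93
eef_pos: [0.4909, -0.1719, 0.2968]
eef_rot: [0.049, -0.703, 0.707, -0.055]
contact_force: [-2.7, -1.9, 10.4]
finger_gap: 0.0001
```

Call:
drive_tool(
  deltas=[0,0,0,0,0.2,-0.4,-1],
)

```text
clock: 9.05
eef_pos: [0.4909, -0.1704, 0.2947]
eef_rot: [0.049, -0.702, 0.709, -0.055]
contact_force: [-9.3, -4.3, 31.4]
finger_gap: -0.0
```

It is solid: force rose from 6 to 10 N over the washer, then jumped to 31 N. I stop forcing here and let the handle come up under the fingers.

Call:
drive_tool(
  deltas=[0,0,0,0,-0.4,1,-1,0,0,0,0,-0.8,2,-1,0,0,0,0,-0.7,2,-1,0,0,0,0,-0.5,2,-1,0,0,0,0,-0.3,2,-1,0,0,0,0,-0.1,2,-1,0,0,0,0,0.1,2,-1,0,0,0,0,0.3,2,-1,0,0,0,0,0.5,2,-1,0,0,0,0,0.6,2,-1,0,0,0,0,0.6,2,-1,0,0,0,0,0.5,2,-1],
)

```text
clock: 10.55
eef_pos: [0.4892, -0.1626, 0.5192]
eef_rot: [-0.055, 0.717, -0.693, 0.054]
contact_force: [0.4, -0.8, -1.1]
finger_gap: -0.0001
```

Call:
drive_tool(
  deltas=[0,0,0,0,0,3,-1,0,0,0,0,0,3,-1,0,0,0,0,-3,2,-1,0,0,0,0,-5,0,-1,0,0,0,0,-5,0,-1,0,0,0,0,0,0,-1,0,0,0,0,0,0,-1,0,0,0,0,0,0,-1],
)

```text
clock: 11.55
eef_pos: [0.4909, -0.29, 0.594]
eef_rot: [-0.06, 0.726, -0.683, 0.054]
contact_force: [-0.2, 0.3, -0.0]
finger_gap: -0.0001
```

```bash
python3 - <<'E'
from h import *
a,s=cam('scene');b,_=cam('side'); print(s['clock'],s['eef_pos'],s['contact_force'])
A=cv2.resize(a['img'][100:290,120:320],None,fx=2,fy=2,interpolation=2)
B=cv2.resize(b['img'][85:275,200:340],None,fx=2,fy=2,interpolation=2)
C=cv2.resize(a['img'][205:265,190:250],(380,380),interpolation=2)
A=np.hstack([A,B]); print(A.shape)
A=np.vstack([A,np.zeros((10,680,3),np.uint8)])
cv2.imwrite('pics/c4.png',A[:,:,::-1]); 
cv2.imwrite('pics/c5.png',C[:,:,::-1])
E
```

```text
11.55 [ 0.49092323 -0.28997539  0.59401386] [-0.18746016  0.33260657 -0.02458666]
(380, 680, 3)
```

View pics/c4.png

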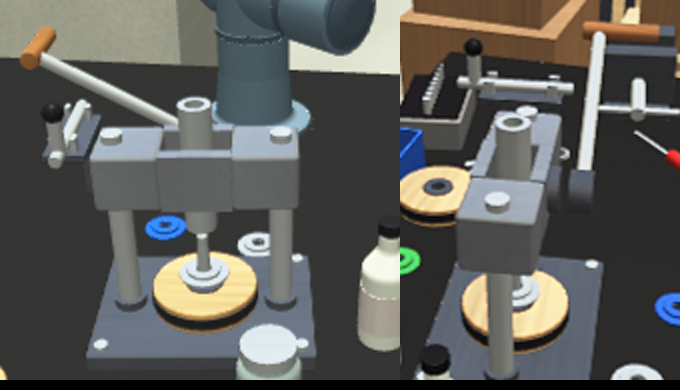

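View pics/c5.png

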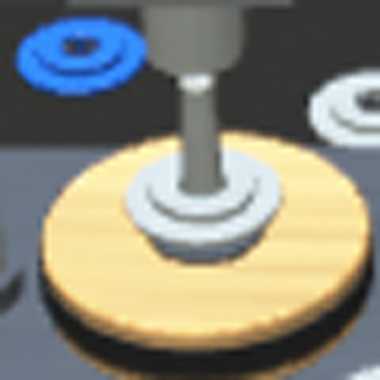

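The nut sits level and low on the wheel's hub at scene (222,236), with bare axle above it. The lever is fully up, the bottle and jar are standing, and the arm is clear with about 0 N on the wrist.

```bash
python3 -c "
from plant import arm
print(arm.hand_in())"
```

```text
the job is handed in; nothing more can be done
None
```

The job is done and handed in at about 11.6 s of robot time; no verdict came back.

- **Catch:** I pushed the knob to its stop (26 N at the stop). The pictures showed the bolt clear of the lever bar with the lever still up.
- **Pressing:** I pushed the handle down along its arc, which took about 5 N while the nut slid. The force rose from 6 to 10 N over the washer, then jumped to 31 N in one step. I stopped there and let the handle come back up under the fingers. That jump is higher than I meant to go: I put the load on the nut at roughly 85 N, against the 120 N limit.
- **Last checks:** The nut sits low, level and centred on the hub with the ram up off it. The lever is at rest at the top, the jar and bottle are standing, and the arm is clear with about 0 N on the wrist. The squeeze left on the washer was judged only from the force during the press and the final picture, not measured. No check disagreed.

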